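# Close up a carton row: press the spring stop and slide the divider past it

### The job

The row of cartons in the grey shelf tray stands loose: close it up with the blue sliding divider. Push the red spring stop down with a fingertip through the window in the divider's foot and, keeping it down, push the divider towards the cartons until its whole foot has passed over the stop and the stop has popped up again behind it. Only press and push: lift nothing, let the divider alone move the cartons, which stay standing in their row, and leave everything else where it is.

Things in the scene. Friction and masses are not known exactly. Their poses are not given: they have to be found in the camera images.
- tray: Grey steel shelf tray fixed to the bench, 400 mm long (its y), 130 mm wide (its x). Origin: centre of its underside, on the bench. Its bright floor is 30 mm above the bench; walls above the floor: sides 30 mm, end at +y 45 mm (inner face y = +192 mm), end at -y 14 mm. The divider slides along the tray's +y towards the cartons.
- stop_top (a point): Centre of the top of the red spring stop: a block 30 mm (tray x) by 36 mm (tray y) that comes up through the tray floor. Up, its top is 14 mm above the tray floor (44 mm above the bench). It stands in the window of the divider's foot and so locks the divider.
- stop (a joint): How far the red stop is pressed down, m: 0 = up, 0.014 = flush with the tray floor (a fingertip then meets the floor). It springs back: about 4 N at first, 9 N when flush. Beyond 0.011 it is low enough for the foot to pass over it; once the foot's cross bar is over it, the bar keeps it down.
- push_face (a point): On the blue divider: middle of its upright's pushing face (the face towards the tray's -y), 20 mm above the tray floor. The upright is 100 mm wide (tray x), 3 mm thick, its top 45 mm above the tray floor; the cartons are on its other side. A fingertip holding the stop down can push this face towards +y.
- foot_window (a point): Centre of the window in the divider's foot, 5 mm above the tray floor. The foot is a blue frame behind the upright, 3 to 6 mm above the tray floor, captive under the tray's side lips so that it only slides. The window reaches from the pushing face 42 mm back (tray y), is 60 mm wide (tray x), open above; the stop fills its length but for about 3 mm at either end.
- foot_bar (a point): Centre of the cross bar that ends the foot behind the window, 14 mm long (tray y), 120 mm wide, 3 to 6 mm above the tray floor. It is the part that meets the stop and must pass over it.
- divider (a joint): Travel of the divider along the tray's +y, m: about 0 at the start, locked by the stop; from 0.053 the cross bar has left the stop, which pops up behind it; its own end stop is at 0.066. It slides with about 2 N of friction, plus the cartons it gathers up (about 3 N) and the stop rubbing under the bar.
- carton0: Carton 0 of the row of four: a closed brown carton 88 mm (tray x) by 28 mm (tray y) by 36 mm tall, lower than the divider, 0.07 to 0.18 kg, standing loose on the tray floor between the divider and the end wall, gaps of 4 to 32 mm between them. Origin: centre of its underside; z up.
- carton1: Carton 1 of the row of four: a closed brown carton 88 mm (tray x) by 28 mm (tray y) by 36 mm tall, lower than the divider, 0.07 to 0.18 kg, standing loose on the tray floor between the divider and the end wall, gaps of 4 to 32 mm between them. Origin: centre of its underside; z up.
- carton2: Carton 2 of the row of four: a closed brown carton 88 mm (tray x) by 28 mm (tray y) by 36 mm tall, lower than the divider, 0.07 to 0.18 kg, standing loose on the tray floor between the divider and the end wall, gaps of 4 to 32 mm between them. Origin: centre of its underside; z up.
- carton3: Carton 3 of the row of four: a closed brown carton 88 mm (tray x) by 28 mm (tray y) by 36 mm tall, lower than the divider, 0.07 to 0.18 kg, standing loose on the tray floor between the divider and the end wall, gaps of 4 to 32 mm between them. Origin: centre of its underside; z up.
- tape: Roll of brown tape lying flat in the empty end of the tray, 90 mm across, 24 mm high; origin at the centre of its underside. A bystander.
- bearing_box: White and blue box 52 by 52 by 20 mm on the bench beside the tray (on its +x side); origin at the centre of its underside. A bystander.
- spanner: Steel spanner 150 mm long, lying on the bench beside the tray (on its +x side). A bystander.
- spray_can: Yellow and white spray can, 60 mm across, 170 mm tall; origin at the centre of its underside. A bystander.
- oil_filter: White oil filter with a blue band, 68 mm across, 78 mm tall; origin at the centre of its underside. A bystander.
- mug: White mug, 80 mm across, 95 mm tall; origin at the centre of its underside. A bystander.
- scanner: Grey and yellow hand scanner lying on the bench, about 150 by 66 by 32 mm; origin on its underside. A bystander.

How it is judged:
By the outcome, as a careful person would: the job done as asked, in the order asked, and still so for the second after the job is handed in, with the robot touching nothing.
It also fails if it takes over 40 s, if anything falls off the work surface, if the arm or the gripper's body presses on something with over 40 N, if the wrist force passes 120 N, or if a joint passes its speed limit or range.

### The arm

A 6-joint arm with a two-finger parallel gripper is mounted at the origin on the work surface. World frame = base frame: x ahead of the robot, y to its left, z up, the work surface at z = 0. Lengths are in mm, angles in rad, forces in N, time in s.
With the tool pointing down it reaches from about 250 to 800 mm from the base axis. Payload 8.5 kg.
Tool frame: the origin (TCP) lies on the centre line of the jaws, within the pads' length; the fingertips stand 22 mm ahead of it and the grasp point (between the pads) lies 3 mm ahead of it; z points along the fingers, x is the direction in which the jaws open and shut, and the axes are right-handed (so a half turn about z gives the same grasp; the last joint's range is limited). The gripper opens to 85 mm and grips with 20 to 120 N. Pads are 22 mm wide; open, the fingers measure 114 mm over their backs; the gripper's body (76 mm by 85 mm) begins 54 mm behind the grasp point. The pads swing forward as they close: fully open they stand 13 mm farther back than shut.
Start: joints at [-1.125, 0.238, -0.013, 1.319, 0, 1.571], TCP at [226.35, -473.653, 253.276] pointing down, gripper open.
Joint ranges: [-2.66, 2.66], [-1.03, 1.9], [-1.14, 1.46], [-1.82, 2.27], [-1.45, 1.34], [-3.14, 3.14]. Speed limits (rad/s): [2.22, 2.22, 2.79, 3.14, 3.14, 3.14].

### API

Orientations are given as a rotation vector (axis times angle).
In Python, from rig import robot gives the robot as it stands.
- The arm moves only by the tool servo_tool, never from a script. Its argument "increments" is a list of rows, each a list of 3 entries, a list of its own where there are three numbers: the closure, from -1 (fully open) to 1 (shut), then the shift along the tool's x, y, z in m, then the turn about the tool's z in degrees. In form: [[gripper, [x, y, z], turn], ...]. A call has exactly 5 rows; each row is the pose to reach, as a shift and turn from the pose measured when the call began, along the tool's axes at that moment; what a row does not reach only later rows make up. A row lasts 1/8 s, in which the tool goes at most 62.5 mm and 10.7 degrees, less where a joint would pass 70% of its speed; a pose out of reach is approached as far as the arm can. A call with a gripper value outside its range is refused whole. The fingers move at their own pace and stop on an object; "force" is the grip in N (left out, the last holds). Time passes only in rows, so rows that repeat a pose let the fingers close, or fill a call up. It gives the time, the measured TCP pose, the force and the opening at its end, in the units of the state.
- robot.get_state(): the state, without advancing time (a new reading comes with each control period).
- robot.get_image(name): name is "side" or "top"; returns a dict with "frame" (384x512x3 uint8, red, green, blue), "z_map" (384x512 float32, mm along the optical axis (not along the pixel's ray), 0 where there is no reading), "fx", "fy", "cx", "cy" (pixels), "origin" and "attitude" of the camera in the world. Camera axes: x right, y up, looking along -z (the intrinsics and any distortion apply to the point x, -y, -z); pixel columns grow to the right and rows downward; lengths in mm; the calibration is good to about 2 mm. A picture is of the moment at which its call begins.
- robot.finish_job(): hands the job in, once; it reports no verdict.
The state is a dict: "time_s": time; "joint_pos": joint angles; "qd": joint speeds; "tau": joint torques, N m; "tcp_pos": TCP position; "orientation": TCP orientation; "contact_force": force on the tool from outside, world axes, zero at the start; "moment": the same for the moment, N m; "finger_gap": opening from 0.0 (shut) to 1.0 (fully open).
Only numpy, scipy, OpenCV 4.12 (cv2) and the standard library are available. Lean on these libraries where they do the work, as an engineer would, in place of code of your own. Each camera call takes 0.05 s, during which the arm holds its last target. There are 200 camera calls.

## Working session

There is one attempt and no reset: what is moved stays moved. The work goes in short steps, Python scripts to look and compute and a tool call to move; the robot and the scene stay as the last step left them, time stands still between calls to the robot, and variables do not carry over. Pictures are saved under pics/ and viewed, about 8 in all and at most 12, crops included, and the job is handed in when it is done.

Besides the shell and the picture viewer there is one more tool, called after "Request:" by a JSON object that holds its "api" and its "payload", one argument or row to a line. servo_tool: Moves the arm, as the interface text tells. Its arguments: {"type":"object","properties":{"increments":{"type":"array","items":{"type":"array"}},"force":{"type":"number"}},"required":["increments"]}

```bash
mkdir -p pics && cat > h.py <<'E'
import numpy as np, cv2
from rig import robot
def pts(im):
    z=im["z_map"]; v,u=np.mgrid[:z.shape[0],:z.shape[1]]
    c=np.stack([(u-im["cx"])/im["fx"]*z, -(v-im["cy"])/im["fy"]*z, -z],-1)
    return c@R(im).T+np.array(im["origin"])
def R(im):
    a=np.array(im["attitude"],float)
    return a if a.shape==(3,3) else cv2.Rodrigues(a)[0]
E
python3 - <<'E'
from h import *
for n in("top","side"):
    im=robot.get_image(n); cv2.imwrite(f"pics/{n}0.png",cv2.resize(im["frame"][...,::-1],None,fx=1.5,fy=1.5))
    np.save(f"{n}0.npy",im,allow_pickle=True)
    print(n,{k:im[k] for k in im if k not in("frame","z_map")})
print(robot.get_state())
E
```

```text
top {'fx': 401.1789299310662, 'fy': 401.1789299310662, 'cx': 259.4290874409264, 'cy': 197.30240106213336, 'origin': array([ 351.35628492,  -10.23156153, 1418.03762801]), 'attitude': array([ 0.12037202, -0.12765633, -1.5386869 ])}
side {'fx': 412.37554026119005, 'fy': 412.37554026119005, 'cx': 253.4373438604985, 'cy': 187.42992283045507, 'origin': array([352.07734708, 750.9564569 , 958.38913124]), 'attitude': array([ 0.15983673, -0.98825756, -2.70922385])}
{'time_s': 0.1, 'joint_pos': array([-1.12500567e+00,  2.38747263e-01, -1.41582749e-02,  1.31921435e+00,
        8.67291659e-06,  1.57079591e+00]), 'qd': array([ 8.92685904e-04, -2.41222508e-03,  4.96281145e-04, -3.05582514e-04,
        6.70054511e-05, -9.24584074e-04]), 'tau': array([ 1.58087867e-03, -5.39718497e+01,  3.47000563e+01,  1.33818795e-02,
        8.14540022e-05, -1.58083083e-05]), 'tcp_pos': array([ 226.21870583, -473.37993459,  252.73255745]), 'orientation': array([-2.65694206e+00,  1.67504614e+00,  1.75104496e-03]), 'contact_force': array([ 0.46678731,  0.22091021, -0.91634501]), 'moment': array([-0.09227137, -0.01415193,  0.01058396]), 'finger_gap': 0.9946043711285019}
```

View pics/top0.png

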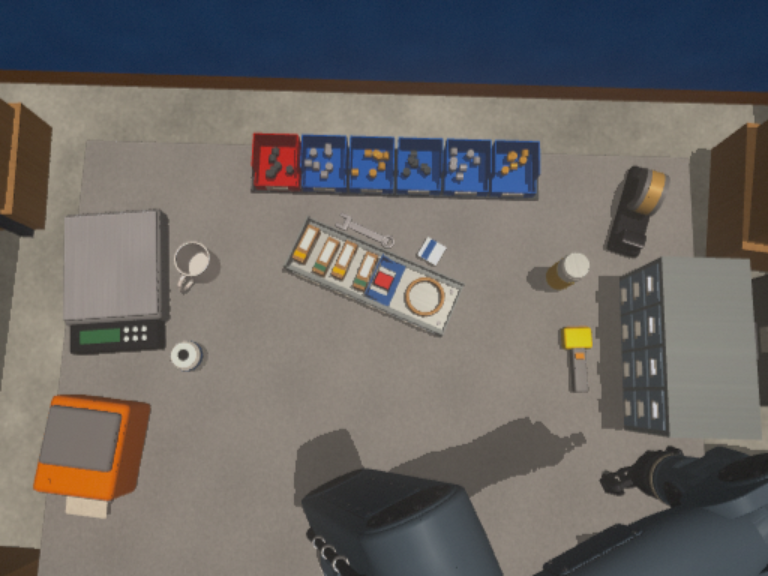

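View pics/side0.png

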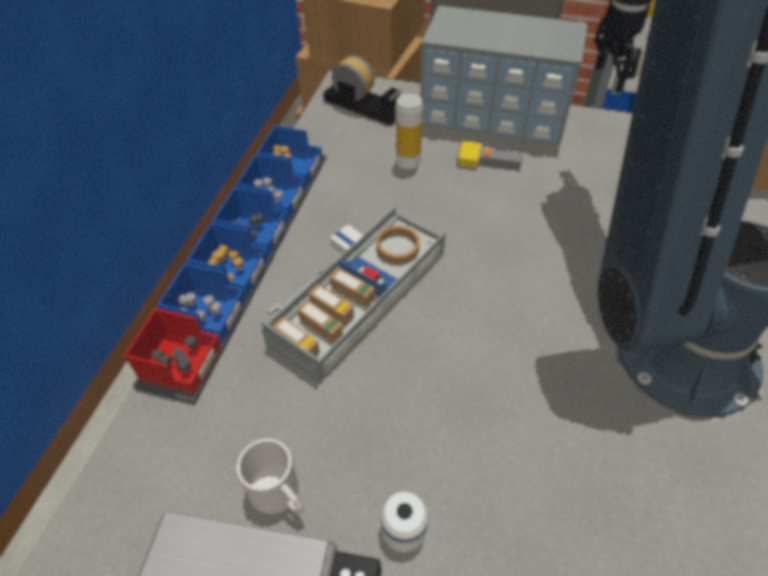

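The top view shows the tray centred near (375,277) px of the 768-wide picture. The cartons lie to the upper left, the red stop is at (384,281) and the tape at (425,296). Next I measure the tray axis and the stop.

```bash
python3 - <<'E'
from h import *
for n in("top","side"):
    im=np.load(n+"0.npy",allow_pickle=True).item(); P=pts(im); f=im["frame"]
    hsv=cv2.cvtColor(f,cv2.COLOR_RGB2HSV)
    H=P[...,2]; x,y=P[...,0],P[...,1]
    if n=="top":
        r=(slice(140,226),slice(185,312))
    else: r=(slice(138,252),slice(172,300))
    m=np.zeros(H.shape,bool); m[r]=True
    hh,s,v=cv2.split(hsv)
    red=m&((hh<8)|(hh>172))&(s>150)&(v>100)
    blue=m&(hh>100)&(hh<130)&(s>130)
    o=np.array(im["origin"])
    def cast(u,vv,z):
        d=R(im)@np.array([(u-im["cx"])/im["fx"],-(vv-im["cy"])/im["fy"],-1]); return o+d*(z-o[2])/d[2]
    k,l,st,c=cv2.connectedComponentsWithStats(red.astype(np.uint8))
    for i in range(1,k):
        if st[i,4]>8: print(n,"red",st[i],c[i],cast(*c[i],44), np.median(P[l==i],0))
    k,l,st,c=cv2.connectedComponentsWithStats(blue.astype(np.uint8))
    for i in range(1,k):
        if st[i,4]>8: print(n,"blue",st[i],c[i],cast(*c[i],36),np.median(P[l==i],0))
    t=m&(H>22)&(H<100)
    k,l,st,c=cv2.connectedComponentsWithStats(t.astype(np.uint8)); i=1+np.argmax(st[1:,4])
    q=P[l==i]; rr=cv2.minAreaRect(q[:,:2].astype(np.float32)); print(n,"tray",rr,len(q),np.percentile(q[:,2],[5,50,95]))
    bench=P[r][(H[r]<15)]; print("bench z",np.median(bench[:,2]))
E
python3 - <<'E'
import cv2,numpy as np
a=np.load("top0.npy",allow_pickle=True).item()["frame"][140:228,185:312,::-1]
b=np.load("side0.npy",allow_pickle=True).item()["frame"][138:254,172:300,::-1]
a=cv2.resize(a,(508,352),interpolation=2)[:, :400] if 0 else cv2.resize(a,(400,277),interpolation=2)
b=cv2.resize(b,(400,362),interpolation=2)
o=np.zeros((362,800,3),np.uint8);o[:277,:400]=a;o[:,400:]=b
cv2.imwrite("pics/crop0.png",o)
E
```

```text
top red [250 181  12  12  86] [255.31395349 186.45348837] [608.94904779   1.86000522  44.        ] [609.48544606   2.60672563  44.12311922]
top blue [282 160   8  11  31] [285.5483871  165.03225806] [ 690.5857488  -102.63602876   36.        ] [ 694.32070405 -101.98495479   21.35413693]
top blue [261 176   8   8  21] [265.14285714 178.66666667] [639.28974446 -31.77761137  36.        ] [640.10813708 -34.82113797  36.67799102]
top tray ((616.5130004882812, 24.348464965820312), (399.35260009765625, 134.1671905517578), 68.17805480957031) 4485 [27.59937933 40.22791335 68.94845124]
bench z 0.23621592409006098
side red [243 179   9   7  35] [246.94285714 182.        ] [601.23538827  -4.02594597  44.        ] [601.16160654  -4.06205571  44.63006943]
side blue [172 138  23  36 421] [179.6152019  151.05463183] [847.02567584 -80.23284613  36.        ] [ 851.99442168 -102.74191787   26.64686759]
side blue [232 173  11   7  38] [236.86842105 175.63157895] [639.82357749 -27.11133858  36.        ] [637.99167796 -26.67526472  36.39766035]
side blue [254 182   8   8  28] [257.75 185.75] [568.5989963   -4.84749226  36.        ] [566.72312022  -4.81610819  36.32593437]
side tray ((625.9696044921875, 20.761016845703125), (401.73577880859375, 160.2671661376953), 68.02806091308594) 5773 [28.0332381  46.06398835 68.04818087]
bench z -0.06252565766635598
```

View pics/crop0.png

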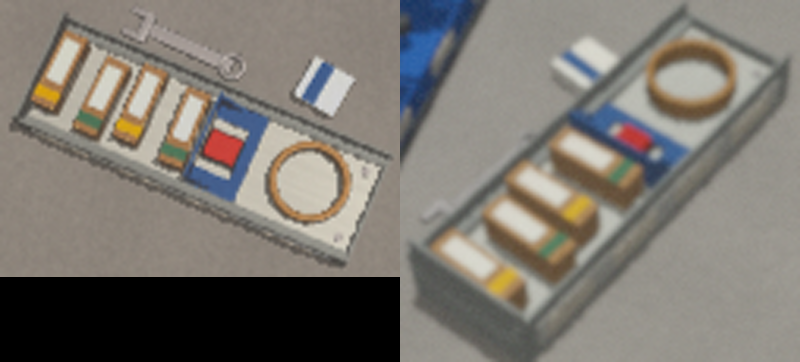

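The crop shows the stop standing in the blue foot's window, just behind the upright (left crop, about (222,148)). Tray +y heads at about 68.1° in the world, and the stop is at about (609, 2). I start the approach with the gripper shutting and the tool's y turning onto the tray's y.

Request:
{"api": "servo_tool", "payload": {
  "increments": [
    [1, [-0.022, -0.046, 0], -8],
    [1, [-0.048, -0.098, 0], -17],
    [1, [-0.074, -0.152, 0], -25],
    [1, [-0.1, -0.206, 0], -34],
    [1, [-0.127, -0.262, 0], -42.5]
  ],
  "force": 40
}}

```text
time_s: 0.72
tcp_pos: [408.7, -244.2, 252.8]
orientation: [-3.085, 0.591, 0.001]
contact_force: [0.6, -1.5, 0.4]
finger_gap: -0.002
```

```bash
cat >> h.py <<'E'
Y=np.array([np.cos(np.radians(68.1)),np.sin(np.radians(68.1)),0]); X=np.array([Y[1],-Y[0],0]); S=np.array([609.,2.,44.])
def go(target):
    s=robot.get_state(); Rt=cv2.Rodrigues(np.array(s["orientation"]))[0]; p=np.array(s["tcp_pos"])
    h=np.degrees(np.arctan2(Rt[1,0],Rt[0,0])); 
    print("t",s["time_s"],"tcp",p.round(1),"tray xy from stop",((p-S)@X).round(1),((p-S)@Y).round(1),"tool z",Rt[:,2].round(3),"heading",h.round(2),"F",np.round(s["contact_force"],1),"gap",round(s["finger_gap"],2))
    print("shift mm",(Rt.T@(np.array(target)-p)).round(1),"turn",(h+21.9).round(1))
E
python3 -c "
from h import *
go([612.3,10.4,200])"
```

```text
t 0.725 tcp [ 408.7 -244.2  252.8] tray xy from stop -94.0 -303.2 tool z [-0.001  0.001 -1.   ] heading -21.69 F [ 0.6 -1.5  0.4] gap -0.0
shift mm [  95.1 -311.8   53. ] turn 0.2
```

Request:
{"api": "servo_tool", "payload": {
  "increments": [
    [1, [0.018, -0.06, 0.01], 0.2],
    [1, [0.037, -0.12, 0.02], 0.2],
    [1, [0.055, -0.18, 0.03], 0.2],
    [1, [0.074, -0.242, 0.042], 0.2],
    [1, [0.09, -0.295, 0.053], 0.2]
  ]
}}

```text
time_s: 1.35
tcp_pos: [600.9, -3.2, 199.8]
orientation: [-3.084, 0.596, 0.002]
contact_force: [0.5, -0.9, 1.2]
finger_gap: -0.002
```

```bash
python3 -c "
from h import *
go([612.3,10.4,120])"
```

```text
t 1.35 tcp [600.9  -3.2 199.8] tray xy from stop -5.6 -7.8 tool z [-0.001  0.001 -1.   ] heading -21.88 F [ 0.5 -0.9  1.2] gap -0.0
shift mm [  5.6 -16.8  79.8] turn 0.0
```

Request:
{"api": "servo_tool", "payload": {
  "increments": [
    [1, [0.0055, -0.0125, 0.02], 0],
    [1, [0.0055, -0.0125, 0.05], 0],
    [1, [0.0055, -0.0125, 0.08], 0],
    [1, [0.0055, -0.0125, 0.105], 0],
    [1, [0.0055, -0.0125, 0.11], 0]
  ]
}}

```text
time_s: 1.98
tcp_pos: [608.8, 5.8, 87.7]
orientation: [3.084, -0.597, -0.008]
contact_force: [0.6, 0.9, 0.4]
finger_gap: 0.001
```

```bash
python3 - <<'E'
from h import *
ims=[]
for n in("top","side"):
    f=robot.get_image(n)["frame"][...,::-1]
    ims.append(cv2.resize(f[140:230,185:312] if n=="top" else f[130:252,172:300],(400,400 if n=="side" else 290),interpolation=2))
o=np.zeros((400,800,3),np.uint8);o[:290,:400]=ims[0];o[:,400:]=ims[1];cv2.imwrite("pics/near.png",o)
go(S+5*Y+[0,0,8])
E
```

```text
t 2.075 tcp [610.1   6.   89.5] tray xy from stop -0.5 4.1 tool z [-0.002  0.001 -1.   ] heading -21.92 F [-0.3 -0.4  0.4] gap 0.0
shift mm [ 0.6 -0.9 37.5] turn -0.0
```

View pics/near.png

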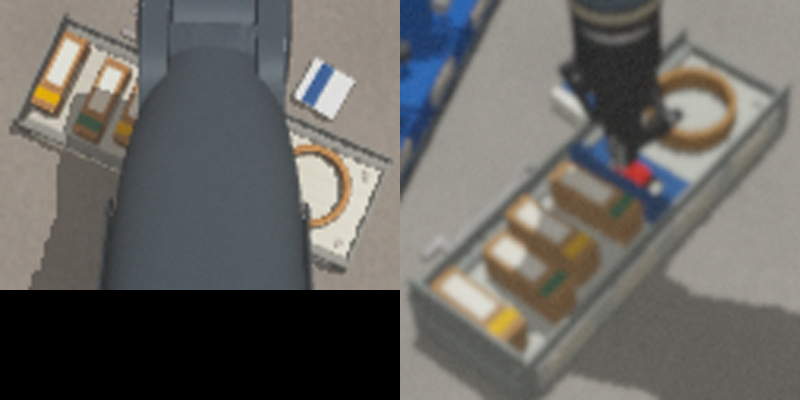

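The side crop shows the fingertip near (622,165), above the red stop at (637,175), with the tape clear of it. I check that against the projected points.

```bash
python3 - <<'E'
from h import *
im=np.load("side0.npy",allow_pickle=True).item()
def pr(p):
    c=R(im).T@(np.array(p)-im["origin"]); u=im["cx"]-c[0]/c[2]*im["fx"]; v=im["cy"]+c[1]/c[2]*im["fy"]
    return np.round([(u-172)*3.125+400,(v-130)*3.28],1)
tip=robot.get_state()["tcp_pos"]-np.array([0,0,22])
for n,p in dict(tip=tip,tipxp=tip+14.5*X,tipxm=tip-14.5*X,tipyp=tip+11*Y,tipym=tip-11*Y,stop=S,sxp=S+15*X,sxm=S-15*X,syp=S+18*Y,sym=S-18*Y,upright_top=S+21*Y+[0,0,31],utxp=S+21*Y+50*X+[0,0,31],utxm=S+21*Y-50*X+[0,0,31]).items(): print(n,pr(p))
b=cv2.imread("pics/near.png")
c=cv2.resize(b[80:260,540:720],(720,720),interpolation=2)[:600]; cv2.imwrite("pics/near2.png",c)
E
```

```text
tip [621.2 159.4]
tipxp [609. 152.]
tipxm [633.6 166.9]
tipyp [613.7 166.9]
tipym [628.6 151.9]
stop [624.4 173.8]
sxp [612.  166.2]
sxm [637.  181.4]
syp [612.4 186.1]
sym [636.3 161.7]
upright_top [608.9 165.1]
utxp [567.1 139.5]
utxm [652.3 191.5]
```

View pics/near2.png

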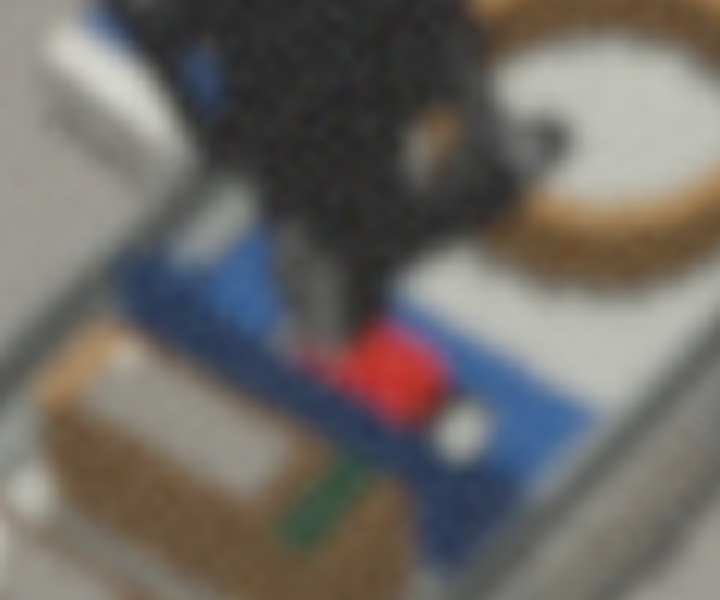

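The fingertip and stop project to within about 2 mm of where they are seen. I descend and press the stop.

Request:
{"api": "servo_tool", "payload": {
  "increments": [
    [1, [0.0005, -0.001, 0.012], 0],
    [1, [0.0005, -0.001, 0.02], 0],
    [1, [0.0005, -0.001, 0.025], 0],
    [1, [0.0005, -0.001, 0.029], 0],
    [1, [0.0005, -0.001, 0.031], 0]
  ]
}}

```text
time_s: 2.7
tcp_pos: [610.8, 6.7, 58.7]
orientation: [-3.084, 0.597, 0.003]
contact_force: [-3.0, -0.1, 6.1]
finger_gap: -0.0
```

```bash
python3 -c "
from h import *
go(S+5*Y+[0,0,8.5])"
```

```text
t 2.7 tcp [610.8   6.7  58.7] tray xy from stop -0.1 5.0 tool z [-0.002  0.001 -1.   ] heading -21.91 F [-3.  -0.1  6.1] gap -0.0
shift mm [0.1 0.  6.2] turn -0.0
```

Request:
{"api": "servo_tool", "payload": {
  "increments": [
    [1, [0, 0, 0.003], 0],
    [1, [0, 0, 0.005], 0],
    [1, [0, 0, 0.006], 0],
    [1, [0, 0, 0.006], 0],
    [1, [0, 0, 0.006], 0]
  ]
}}

```text
time_s: 3.32
tcp_pos: [610.7, 6.7, 53.3]
orientation: [-3.084, 0.597, 0.002]
contact_force: [-2.2, -0.1, 7.1]
finger_gap: 0.001
```

```bash
python3 -c "
from h import *
go(S+5*Y+[0,0,8.5])"
```

```text
t 3.325 tcp [610.7   6.7  53.3] tray xy from stop -0.1 5.0 tool z [-0.001  0.001 -1.   ] heading -21.91 F [-2.2 -0.1  7.1] gap 0.0
shift mm [0.1 0.  0.8] turn -0.0
```

Request:
{"api": "servo_tool", "payload": {
  "increments": [
    [1, [0, 0, 0.0007], 0],
    [1, [0, -0.002, 0.0007], 0],
    [1, [0, -0.004, 0.0007], 0],
    [1, [0, -0.006, 0.0007], 0],
    [1, [0, -0.008, 0.0007], 0]
  ]
}}

```text
time_s: 3.95
tcp_pos: [613.5, 12.8, 53.2]
orientation: [3.082, -0.598, -0.002]
contact_force: [-2.4, -6.4, 7.5]
finger_gap: 0.001
```

```bash
python3 -c "
from h import *
go(S+5*Y+[0,0,8.5])"
```

```text
t 3.95 tcp [613.5  12.8  53.2] tray xy from stop 0.2 11.7 tool z [-0.001 -0.002 -1.   ] heading -21.97 F [-2.4 -6.4  7.5] gap 0.0
shift mm [-0.2  6.7  0.8] turn -0.1
```

Request:
{"api": "servo_tool", "payload": {
  "increments": [
    [1, [0, -0.003, 0.0008], 0],
    [1, [0, -0.005, 0.0008], 0],
    [1, [0, -0.008, 0.0008], 0],
    [1, [0, -0.011, 0.0008], 0],
    [1, [0, -0.014, 0.0008], 0]
  ]
}}

```text
time_s: 4.58
tcp_pos: [618.4, 24.3, 53.0]
orientation: [3.079, -0.599, -0.001]
contact_force: [-3.8, -7.5, 8.2]
finger_gap: -0.0
```

```bash
python3 - <<'E'
from h import *
f=robot.get_image("side")["frame"][...,::-1]
cv2.imwrite("pics/push1.png",cv2.resize(f[125:255,165:305],(640,594),interpolation=2))
go(S+5*Y+[0,0,8.5])
E
```

```text
t 4.625 tcp [618.7  24.7  53.1] tray xy from stop 0.5 24.7 tool z [-0.001 -0.005 -1.   ] heading -22.02 F [-3.4 -6.7  8.8] gap -0.0
shift mm [-0.5 19.7  0.6] turn -0.1
```

View pics/push1.png

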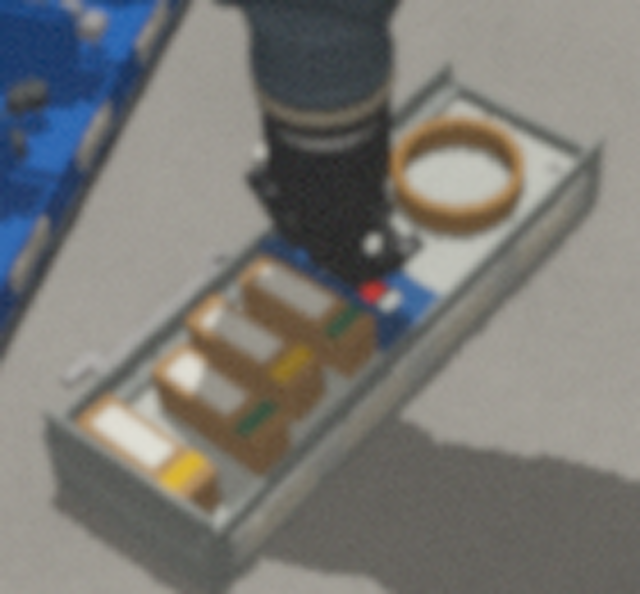

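The stop is under the bar and the cartons are standing. I keep pushing.

Request:
{"api": "servo_tool", "payload": {
  "increments": [
    [1, [0, -0.004, 0], 0],
    [1, [-0.0005, -0.009, 0], 0],
    [1, [-0.0005, -0.014, -0.0005], 0],
    [1, [-0.0005, -0.018, -0.0005], 0],
    [1, [-0.0005, -0.022, -0.0005], 0]
  ]
}}

```text
time_s: 5.25
tcp_pos: [626.1, 43.9, 53.2]
orientation: [3.076, -0.6, -0.001]
contact_force: [-1.9, -8.3, 2.1]
finger_gap: 0.002
```

```bash
python3 -c "
from h import *
go(S+68*Y+[0,0,10])"
```

```text
t 5.25 tcp [626.1  43.9  53.2] tray xy from stop 0.3 45.3 tool z [-0.002 -0.007 -1.   ] heading -22.08 F [-1.9 -8.3  2.1] gap 0.0
shift mm [ -0.3 -22.7  -0.9] turn -0.2
```

Request:
{"api": "servo_tool", "payload": {
  "increments": [
    [1, [0, -0.004, -0.0005], 0],
    [1, [0, -0.008, -0.001], 0],
    [1, [0, -0.012, -0.001], 0],
    [1, [0, -0.016, -0.001], 0],
    [1, [0, -0.02, -0.001], 0]
  ]
}}

```text
time_s: 5.88
tcp_pos: [632.9, 61.5, 53.6]
orientation: [3.074, -0.601, -0.003]
contact_force: [-2.0, -4.8, -0.5]
finger_gap: -0.001
```

```bash
python3 - <<'E'
from h import *
f=robot.get_image("side")["frame"][...,::-1]
cv2.imwrite("pics/push2.png",cv2.resize(f[125:255,165:305],(640,594),interpolation=2))
go(S+68*Y+[0,0,10])
E
```

```text
t 5.925 tcp [633.2  62.1  53.6] tray xy from stop 0.0 64.8 tool z [-0.003 -0.009 -1.   ] heading -22.11 F [-2.2 -3.5 -0.5] gap -0.0
shift mm [-0.  -3.2 -0.4] turn -0.2
```

View pics/push2.png

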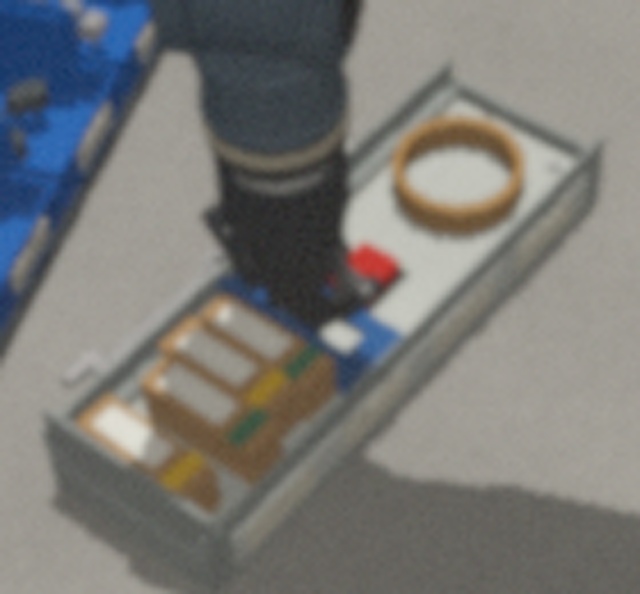

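The stop (373,263) has popped up behind the foot, and the cartons stand in their row. I push 2 mm more for margin, back off inside the window, then rise.

Request:
{"api": "servo_tool", "payload": {
  "increments": [
    [1, [0, -0.002, -0.001], 0],
    [1, [0, -0.003, -0.001], 0],
    [1, [0, -0.001, -0.001], 0],
    [1, [0, 0.002, -0.001], 0],
    [1, [0, 0.004, -0.001], 0]
  ]
}}

```text
time_s: 6.55
tcp_pos: [631.9, 58.5, 54.9]
orientation: [3.075, -0.601, -0.002]
contact_force: [-0.5, -0.3, -0.3]
finger_gap: -0.002
```

```bash
python3 -c "
from h import *
go(S+62*Y+[0,0,150])"
```

```text
t 6.55 tcp [631.9  58.5  54.9] tray xy from stop 0.2 60.9 tool z [-0.003 -0.008 -1.   ] heading -22.1 F [-0.5 -0.3 -0.3] gap -0.0
shift mm [-1.000e-01  1.000e-01 -1.391e+02] turn -0.2
```

Contact is free. I rise straight up.

Request:
{"api": "servo_tool", "payload": {
  "increments": [
    [1, [0, 0, -0.015], 0],
    [1, [0, 0, -0.04], 0],
    [1, [0, 0, -0.08], 0],
    [1, [0, 0, -0.12], 0],
    [1, [0, 0, -0.16], 0]
  ]
}}

```text
time_s: 7.18
tcp_pos: [632.3, 59.8, 217.6]
orientation: [3.076, -0.601, 0.001]
contact_force: [-0.8, 0.6, -0.6]
finger_gap: 0.002
```

Request:
{"api": "servo_tool", "payload": {
  "increments": [
    [1, [-0.03, 0.05, 0], 0],
    [1, [-0.06, 0.1, 0], 0],
    [1, [-0.09, 0.15, 0], 0],
    [1, [-0.12, 0.2, 0], 0],
    [1, [-0.15, 0.25, 0], 0]
  ]
}}

```text
time_s: 7.8
tcp_pos: [397.9, -116.1, 220.4]
orientation: [3.076, -0.6, 0.004]
contact_force: [0.1, -0.7, 1.0]
finger_gap: -0.005
```

Request:
{"api": "servo_tool", "payload": {
  "increments": [
    [1, [-0.05, 0.02, 0], 0],
    [1, [-0.1, 0.04, 0], 0],
    [1, [-0.13, 0.05, 0], 0],
    [1, [-0.13, 0.05, 0], 0],
    [1, [-0.13, 0.05, 0], 0]
  ]
}}

```text
time_s: 8.43
tcp_pos: [259.6, -113.9, 221.2]
orientation: [3.075, -0.6, 0.008]
contact_force: [-0.2, -0.4, -0.2]
finger_gap: 0.002
```

```bash
python3 - <<'E'
from h import *
ims=[]
for n in("top","side"):
    im=robot.get_image(n); f=im["frame"][...,::-1]
    ims.append(cv2.resize(f[135:235,185:312] if n=="top" else f[125:255,165:305],(400,315 if n=="top" else 371),interpolation=2))
    hh,s,v=cv2.split(cv2.cvtColor(im["frame"],cv2.COLOR_RGB2HSV)); P=pts(im)
    near=np.hypot(P[...,0]-S[0],P[...,1]-S[1])<90
    for nm,m in(("red",((hh<8)|(hh>172))&(s>150)&(v>100)),("blue",(hh>100)&(hh<130)&(s>130))):
        q=P[m&near]; t=(q-S)@Y
        print(n,nm,len(q),"y",np.percentile(t,[1,50,99]).round(1) if len(q) else "","z med",np.median(q[:,2]).round(1) if len(q) else "")
o=np.zeros((371,800,3),np.uint8);o[:315,:400]=ims[0];o[:,400:]=ims[1];cv2.imwrite("pics/end.png",o)
go(S)
E
```

```text
top red 86 y [-17.3  -0.1  17.2] z med 44.3
top blue 10 y [34.7 45.3 75.2] z med 36.9
side red 91 y [-12.7   4.1  18.3] z med 43.4
side blue 96 y [29.7 37.6 82.9] z med 36.3
t 8.525 tcp [ 259.7 -113.8  220.7] tray xy from stop -280.9 -237.7 tool z [ 0.002 -0.009 -1.   ] heading -22.05 F [ 0.1  0.6 -0.6] gap -0.0
shift mm [ 279.4 -239.8  176.3] turn -0.1
```

View pics/end.png

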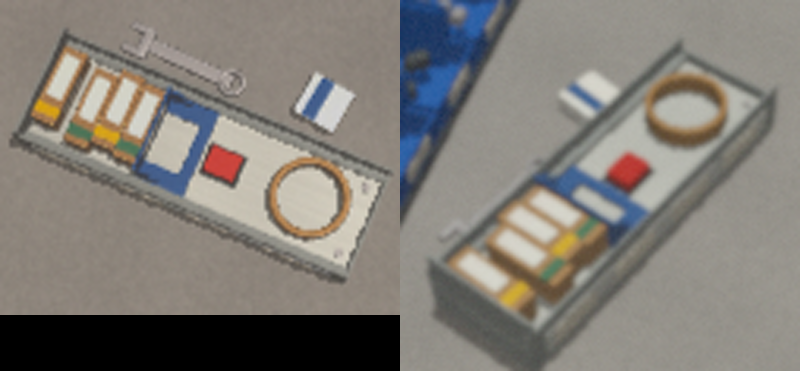

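The picture shows the red stop up at (223,164) in the left crop, clear behind the foot. The cartons are upright, and the tape, box and spanner have not moved. I hand the job in.

```bash
python3 -c "
from rig import robot
print(robot.finish_job())"
```

```text
the job is handed in; nothing more can be done
None
```

The divider is closed up on the cartons, and the red stop has popped up again behind its foot. I handed the job in after about 8.5 s of robot time.

With the gripper shut, I pressed the stop about 13 mm down through the window and pushed the divider's face until the whole foot had passed over it. I then pushed about 2 mm further for margin, backed off inside the window, lifted straight up and moved away.

- **Stop:** both cameras put its top 43–44 mm above the bench, so it is fully up. A clear strip of tray floor shows between it and the foot.
- **Divider travel:** I estimate 55–57 mm, going by how far the fingertip moved. I did not measure it separately.
- **Cartons:** all four are upright. Three stand closed up against the divider; a gap to the fourth, at the end wall, is still there because the divider was not driven to its own end stop.
- **Bystanders:** the tape, box and spanner look unmoved in the last picture. It did not cover the others, but the arm did not go near them low down.
- **Forces:** the wrist readings I took were about 12 N at most, and no check failed.

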